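Lever a tight dowel joint open

ROBOT

A 6-joint arm with a two-finger parallel gripper is mounted at the origin on the work surface. World frame = base frame: x ahead of the robot, y to its left, z up, the work surface at z = 0. Lengths are in m, angles in rad, forces in N, time in s.
With the tool pointing down it reaches from about 0.375 to 0.9 m from the base axis. Payload 3.1 kg.
Tool frame: the origin (TCP) lies midway between the tips of the shut fingers; the grasp point (between the pads) lies 19 mm behind it; y points along the fingers, x is the direction in which the jaws open and shut, and the axes are right-handed (so a half turn about y gives the same grasp; the last joint's range is limited). The gripper opens to 87 mm and grips with 3 to 60 N. Pads are 19 mm wide; open, the fingers measure 117 mm over their backs; the gripper's body (75 mm by 190 mm) begins 51 mm behind the grasp point.
Start: joints at [1.002, 0.527, 1.433, -0, 1.181, -0.178], TCP at [0.237, 0.578, 0.189] pointing down, gripper open.
Joint ranges: [-3.08, 3.08], [-0.75, 2.2], [0.22, 2.44], [-1.43, 4.57], [0, 2.65], [-2.85, 2.85]. Speed limits (rad/s): [2.79, 2.79, 3.14, 3.14, 3.14, 3.14].

INTERFACE

Orientations are given as a unit quaternion [x, y, z, w].
In Python, from rig import * gives the robot as it stands.
- The arm moves only by the tool jog_arm, never from a script. Its argument "series" is a list of rows, each a list of 7 numbers: the shift along the tool's x, y, z in mm, then the turn, a rotation vector about the tool's x, y, z in rad, then the gripper's target within -1 to 1 (shut at 1, half-way at 0, fully open at -1). A call has 1 to 20 rows; each row is the pose to reach, as a shift and turn from the pose commanded when the call began, along the tool's axes at that moment; what a row does not reach only later rows make up. A row lasts 1/8 s, in which the tool goes at most 62.5 mm and 10.7 degrees, less where a joint would pass 70% of its speed; a pose out of reach is approached as far as the arm can. A call with a gripper value outside its range is refused whole. The fingers move at their own pace and stop on an object; "grip_force" is the grip in N (left out, the last holds). Time passes only in rows, so rows that repeat a pose let the fingers close. It gives the time, the measured TCP pose, the force and the opening at its end, in the units of the state.
- get_obs(): the state, without advancing time (a new reading comes with each control period).
- camera(name): name is "side" or "top" or "wrist"; returns a dict with "img" (400x640x3 uint8, red, green, blue), "depth" (400x640 float32, m along the optical axis (not along the pixel's ray), 0 where there is no reading), "camera_matrix" (3x3 intrinsics, pixels), "D" ([k1, k2, p1, p2, k3] as OpenCV has them; the pictures are not rectified), "rvec" (rotation vector, rad) and "tvec" (3), from world to camera coordinates, as OpenCV has them. Camera axes: x right, y down, z forward; pixel columns grow to the right and rows downward; lengths in m; the calibration is good to about 2 mm. A picture is of the moment at which its call begins.
- hand_in(): hands the job in, once; it reports no verdict.
The state is a dict: "time": time; "q": joint angles; "joint_velocities": joint speeds; "joint_torque": joint torques, N m; "position": TCP position; "tool_rot": TCP orientation; "ft_force": force on the tool from outside, world axes, zero at the start; "moment": the same for the moment, N m; "grip_width": finger opening in m.
Only numpy, scipy, OpenCV 4.12 (cv2) and the standard library are available. Lean on these libraries where they do the work, as an engineer would, in place of code of your own. Each camera call takes 0.05 s, during which the arm holds its last target.

TASK

The trial joint has been pressed together too tightly. Take the red-handled pry bar, not the yellow chisel, lay it across the fulcrum block with its tip under the overhanging end of the pine rail, and press its handle down until the joint has opened by about a centimetre; then let go of the bar, leaving it on the bench or the joint. Keep the gripper off the rail, and leave the chisel, bottle and batten where they are.

Things in the scene. Friction and masses are not known exactly. Their poses are not given: they have to be found in the camera images.
- bar_grip (a point): Loose flat pry bar, 240 mm, 0.3 kg: point on its red handle near the balance point, 11 mm above the bar's flat underside. x points along the bar to the tip, z up. The handle (28 mm wide, 22 mm high) reaches from 80 mm behind to 30 mm ahead of this point; from there a steel blade 25 mm wide, 6 mm thick runs to the tip, 160 mm ahead of this point.
- bar_tip (a point): Middle of the pry bar's blade end, 3 mm above the plane of its underside; axes as bar_grip.
- fulcrum: Fixed dark wood block with a steel rod (16 mm thick, 70 mm long) along its top, on the 12 mm baseboard that also carries the joint. Origin: middle of the rod's top line, 75 mm above the bench. x points level towards rail and post, y along the rod, z up. On the -x side it is free for the handle to swing down (board ends at -70 mm).
- rail_end (a point): Pine rail, 110 x 50 x 25 mm, pressed by dowels onto a fixed post 90 mm high. Point: middle of the lower edge of its overhanging end that faces the fulcrum, 45 mm in +x of the fulcrum's origin and 15 mm above it when closed; axes as the fulcrum's. The rail overhangs the post by 45 mm from here in +x, so a bar tip fits 10 to 40 mm under it.
- rail (a joint): How far the rail has risen from its post, in m: 0 pressed home, up to 0.025. It moves straight up only, needs about 21 N of upward force to move and stays where it is left.
- chisel: Bystander: wood chisel with a yellow handle 26 mm wide and 24 mm high, 220 mm long, lying flat; origin on its underside near the front of the handle, x towards the cutting edge.
- bottle: Bystander: clear water bottle with a blue cap, 64 mm in diameter, 200 mm high, standing; origin at the centre of its underside.
- batten: Bystander: spare grooved pine batten 150 x 32 x 26 mm lying flat; origin at the centre of its underside, x along its length.
Things that resemble listed ones, but are neither listed nor needed, are in the scene too. Leave any purple look-alike of the part that bears bar_grip alone.

How it is judged:
By the outcome, as a careful person would: the job done as asked, in the order asked, and still so for the second after the job is handed in, with the robot touching nothing.
It also fails if it takes over 58 s, if anything falls off the work surface, if the arm or the gripper's body presses on something with over 40 N, if the wrist force passes 120 N, or if a joint passes its speed limit or range.

## Working session

There is one attempt and no reset: what is moved stays moved. The work goes in short steps, Python scripts to look and compute and a tool call to move; the robot and the scene stay as the last step left them, time stands still between calls to the robot, and variables do not carry over. Pictures are saved under pics/ and viewed, and the job is handed in when it is done.

Besides the shell and the picture viewer there is one more tool, called after "Emit:" as name(argument=value, ...), one argument or row to a line, values as JSON. jog_arm: Moves the arm, as the interface text tells. Its arguments: {"type":"object","properties":{"series":{"type":"array","items":{"type":"array","items":{"type":"number"}}},"grip_force":{"type":"number"}},"required":["series"]}

```bash
ls; mkdir -p pics
cat > h.py <<'E'
from rig import *
import numpy as np, cv2, pickle
from scipy.spatial.transform import Rotation as R
def cap(n):
    c=camera(n); pickle.dump(c,open(f'{n}.pkl','wb')); return c
def load(n): return pickle.load(open(f'{n}.pkl','rb'))
def ray(c,uv):
    p=cv2.undistortPoints(np.array(uv,float).reshape(-1,1,2),c['camera_matrix'],c['D']).reshape(-1,2)
    Rm=cv2.Rodrigues(np.array(c['rvec'],float))[0]; t=np.array(c['tvec'],float).ravel()
    d=np.c_[p,np.ones(len(p))]@Rm; o=-Rm.T@t
    return o,d
def plane(c,uv,z):
    o,d=ray(c,uv); return o+d*((z-o[2])/d[:,2])[:,None]
def dpt(c,uv):
    o,d=ray(c,uv); uv=np.array(uv).reshape(-1,2).astype(int)
    return o+d*c['depth'][uv[:,1],uv[:,0]][:,None]
def proj(c,P):
    return cv2.projectPoints(np.array(P,float).reshape(-1,3),np.array(c['rvec'],float),np.array(c['tvec'],float),c['camera_matrix'],c['D'])[0].reshape(-1,2)
def save(img,n): cv2.imwrite('pics/'+n,img[:,:,::-1])
E
python3 - <<'E'
from h import *
print(get_obs())
for n in ['side','top','wrist']:
    c=cap(n); save(c['img'],n+'0.png')
    o,d=ray(c,[[320,200]]); print(n,o,d)
E
```

```text
pics
{'time': 0.0, 'q': array([ 1.00248210e+00,  5.28496238e-01,  1.43390038e+00, -1.73043794e-05,
        1.18140603e+00, -1.78527162e-01]), 'joint_velocities': array([ 0.00021087,  0.00110694,  0.00059527,  0.00161206,  0.00019216,
       -0.00028182]), 'joint_torque': array([-3.15851885e-04, -4.40031874e+01, -1.76596195e+01,  6.34408020e-02,
        5.80602069e-02, -1.50418614e-04]), 'position': array([0.23704452, 0.57742659, 0.18795387]), 'tool_rot': array([ 0.58768159,  0.39299109, -0.39441851, -0.58704548]), 'ft_force': array([-0.84977659, -0.17726576, -0.13771388]), 'moment': array([-0.02795268,  0.03351565, -0.00862052]), 'grip_width': 0.087397562704593}
side [ 0.35325814 -0.80107294  0.62631999] [[ 0.13926297  0.77464226 -0.61705027]]
top [ 0.28788425 -0.06082938  1.36634534] [[ 1.54528826e-01 -2.11529074e-04 -9.88001443e-01]]
wrist [0.16663564 0.60685573 0.38429475] [[ 0.25533254 -0.11379497 -0.96015416]]
```

View pics/top0.png

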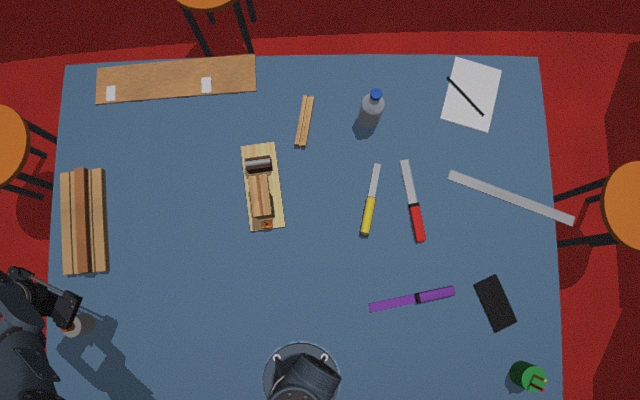

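View pics/side0.png

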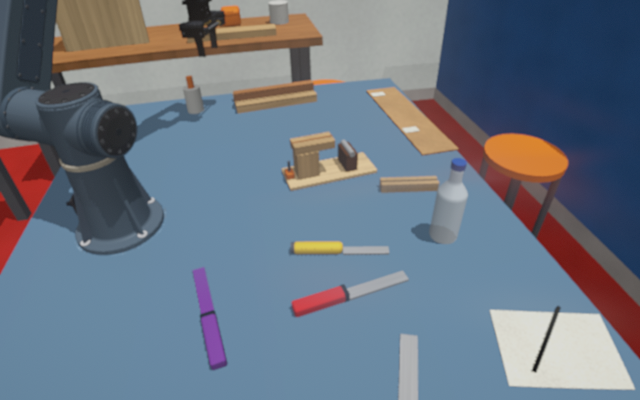

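View pics/wrist0.png

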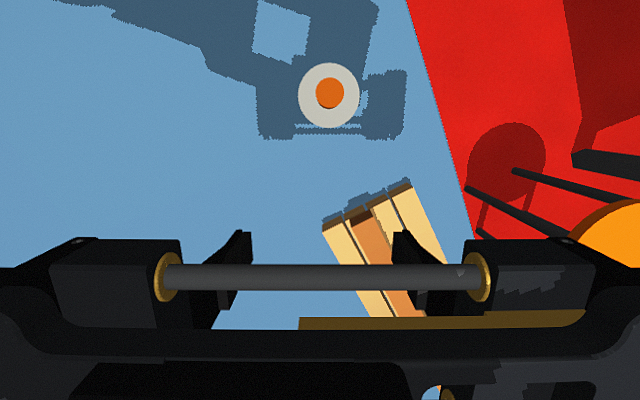

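Run:
```python
from h import *
print(R.from_quat(get_obs()['tool_rot']).as_matrix().round(3))
for n in ['top','side']:
    c=load(n); im=c['img']; hsv=cv2.cvtColor(im,cv2.COLOR_RGB2HSV)
    m=((hsv[...,0]<6)|(hsv[...,0]>174))&(hsv[...,1]>150)&(hsv[...,2]>60)
    m=m.astype(np.uint8); n_,l,s,ce=cv2.connectedComponentsWithStats(m)
    for i in range(1,n_):
        if 30<s[i,4]<3000: print(n,i,s[i],ce[i])
    if n=='top':
        save(cv2.resize(im[130:260,230:450],None,fx=3.6,fy=3.6,interpolation=cv2.INTER_CUBIC),'topcrop.png')
    else:
        save(cv2.resize(im[120:330,270:430],None,fx=2.8,fy=2.8,interpolation=cv2.INTER_CUBIC),'sidecrop.png')
```

```text
[[ 0.38  -0.001 -0.925]
 [ 0.925 -0.001  0.38 ]
 [-0.002 -1.     0.   ]]
top 3 [ 191    4   57   53 1677] [221.59511032  32.26058438]
top 5 [  21  131   35   52 1031] [ 40.65664403 158.59650824]
top 7 [ 554  187   55   54 1666] [580.79831933 216.31932773]
top 8 [410 206  16  36 348] [417.26724138 223.5       ]
top 12 [ 42 316   4  22  49] [ 44.10204082 326.08163265]
side 1 [430 101  46  43 171] [452.07017544 121.28070175]
side 7 [492 186  15  14  93] [500.41935484 190.87096774]
side 8 [513 187  28  44 670] [526.3       208.4238806]
side 10 [293 292  49  24 540] [312.68703704 302.09259259]
```

View pics/topcrop.png

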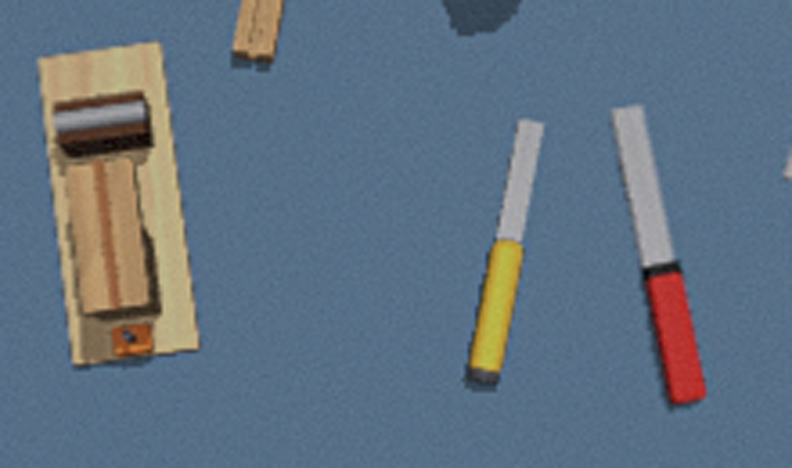

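View pics/sidecrop.png

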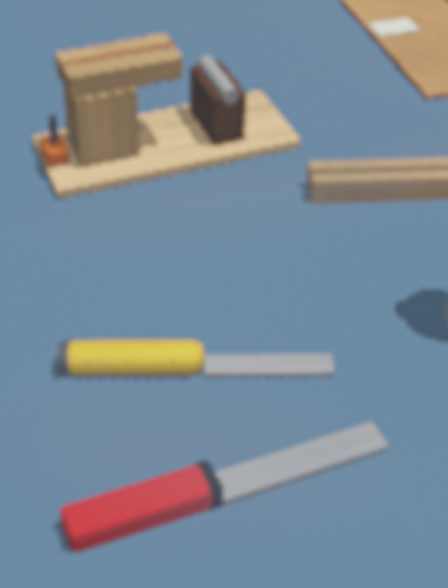

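Run:
```python
from h import *
c=load('top'); f=lambda u,v:[230+u/3.6-.36,130+v/3.6-.36]
hsv=cv2.cvtColor(c['img'],cv2.COLOR_RGB2HSV)
m=((hsv[...,0]<8)|(hsv[...,0]>172))&(hsv[...,1]>130); m[:,:400]=0;m[:,435:]=0;m[:190]=0;m[255:]=0
v,u=np.nonzero(m); P=plane(c,np.c_[u,v],0.022); 
print('red', P.mean(0), P.min(0),P.max(0))
tip=plane(c,[f(628,106)],0.006)[0]; back=plane(c,[f(687,401)],0.022)[0]
print('tip',tip,'back',back, np.linalg.norm((tip-back)[:2]), 'depthpts',dpt(c,[[404,163],[417,223]]))
d=(tip-back)[:2]; d/=np.linalg.norm(d); print('dir',d,np.degrees(np.arctan2(d[1],d[0])), 'grip',tip[:2]-.16*d, back[:2]+.08*d)
rc=(hsv[...,0]<15)
# rectangle of bar: principal axis of red
q=P[:,:2]-P[:,:2].mean(0); w,V=np.linalg.eigh(q.T@q); print('PCA ang',np.degrees(np.arctan2(*V[::-1,1])), (q@V).max(0)-(q@V).min(0))
rod=[f(57,114),f(147,104)]
r=plane(c,rod,0.075); print('rod',r,np.linalg.norm(r[1]-r[0]),r.mean(0),dpt(c,[np.mean(rod,0)]))
k=r[1]-r[0]; print('rod angle',np.degrees(np.arctan2(k[1],k[0])))
b=plane(c,[f(38,60),f(160,43),f(198,350),f(75,365)],0.012); print('board',b, np.linalg.norm(b-np.roll(b,1,0),axis=1)); 
for i,j in((0,3),(1,2)): e=b[j]-b[i]; print(np.degrees(np.arctan2(e[1],e[0])))
rl=plane(c,[f(66,166),f(138,160),f(157,308),f(84,315)],0.115); print('rail',rl,np.linalg.norm(rl-np.roll(rl,1,0),axis=1),rl.mean(0))
for i,j in((0,3),(1,2)): e=rl[j]-rl[i]; print(np.degrees(np.arctan2(e[1],e[0])))
s=load('side'); g=lambda u,v:[270+u/2.8-.32,120+v/2.8-.32]
t2=plane(s,[g(380,433),g(70,530)],0.006);print('side tip',t2[0], plane(s,[g(380,433)],0.003))
rd=plane(s,[g(203,62),g(232,98)],0.075); print('side rod',rd,rd.mean(0),np.linalg.norm(rd[1]-rd[0]))
print('side rail',plane(s,[g(60,80),g(180,70)],0.09))
```

```text
red [ 0.42850296 -0.3329785   0.022     ] [ 0.37864729 -0.35329378  0.022     ] [ 0.48026241 -0.31127996  0.022     ]
tip [ 0.61723483 -0.30598143  0.006     ] back [ 0.37859369 -0.33992155  0.022     ] 0.241042573203365 depthpts [[ 0.60540792 -0.30506264  0.00688815]
 [ 0.42924067 -0.33200651  0.02262093]]
dir [0.99003728 0.14080547] 8.094458009269568 grip [ 0.45882886 -0.32851031] [ 0.45779668 -0.32865711]
PCA ang -170.98006586619138 [0.02856477 0.10147658]
rod [[0.6001329  0.14212484 0.075     ]
 [0.60679099 0.07321364 0.075     ]] 0.06923209915120411 [0.60346194 0.10766924 0.075     ] [[0.60420664 0.10803322 0.07191157]]
rod angle -84.48130412352843
board [[0.66032913 0.16812082 0.012     ]
 [0.67264871 0.06955202 0.012     ]
 [0.42465287 0.03920031 0.012     ]
 [0.4139566  0.13561286 0.012     ]] [0.24850793 0.0993357  0.24984628 0.09700407]
-172.48344850656736
-173.0223860688025
rail [[0.55108871 0.12863529 0.115     ]
 [0.55475885 0.07549189 0.115     ]
 [0.44513605 0.0612589  0.115     ]
 [0.44066269 0.11436361 0.115     ]] [0.11134445 0.05326998 0.11054292 0.05329279] [0.49791158 0.09493742 0.115     ]
-172.6358010393769
-172.60232439321268
side tip [ 0.61501257 -0.30262868  0.006     ] [[ 0.61627847 -0.3002181   0.003     ]]
side rod [[0.58875146 0.13353425 0.075     ]
 [0.59905834 0.06139356 0.075     ]] [0.5939049 0.0974639 0.075    ] 0.07287325253643714
side rail [[0.44314267 0.10681149 0.09      ]
 [0.55738928 0.0983941  0.09      ]]
```

```bash
cat >> h.py <<'E'
def rel(wp):
    """wp: list of (pos, jaw angle deg (world), pitch deg about jaw axis) -> rows rel. to current pose"""
    ob=get_obs(); p0=ob['position']; R0=R.from_quat(ob['tool_rot'])
    for p,a,pt in wp:
        a=np.radians(a); x=np.array([np.cos(a),np.sin(a),0]); y=np.array([0,0,-1.]); 
        Rt=R.from_rotvec(np.radians(pt)*x)*R.from_matrix(np.c_[x,y,np.cross(x,y)])
        print((R0.inv().apply(np.array(p)-p0)*1000).round(1),(R0.inv()*Rt).as_rotvec().round(3))
E
python3 - <<'E'
from h import *
rel([((.5,.2,.25),-7,0),((.458,-.3286,.16),-81.5,0)])
E
```

```text
[-249.5  -61.5 -386.6] [ 1.000e-03  1.303e+00 -2.000e-03]
[-754.2   29.3 -548.7] [ 2.000e-03  2.603e+00 -1.000e-03]
```

Emit:
jog_arm(
  series=[
    [-60,-30,-90,0,0.17,0,-1],
    [-125,-61,-190,0,0.45,0,-1],
    [-190,-61,-290,0,0.8,0,-1],
    [-250,-61,-387,0,1.3,0,-1],
    [-250,-61,-387,0,1.3,0,-1],
    [-250,-61,-387,0,1.3,0,-1],
    [-250,-61,-387,0,1.3,0,-1],
    [-754,29,-549,0,2.603,0,-1],
    [-754,29,-549,0,2.603,0,-1],
    [-754,29,-549,0,2.603,0,-1],
    [-754,29,-549,0,2.603,0,-1],
    [-754,29,-549,0,2.603,0,-1],
    [-754,29,-549,0,2.603,0,-1],
    [-754,29,-549,0,2.603,0,-1],
    [-754,29,-549,0,2.603,0,-1],
    [-754,29,-549,0,2.603,0,-1],
    [-754,29,-549,0,2.603,0,-1],
    [-754,29,-549,0,2.603,0,-1],
    [-754,29,-549,0,2.603,0,-1],
    [-754,29,-549,0,2.603,0,-1],
  ],
)

```text
time: 2.65
position: [0.459, -0.3265, 0.1603]
tool_rot: [-0.536, 0.461, -0.461, 0.536]
ft_force: [-0.2, 0.2, 0.2]
grip_width: 0.0872
```

Run:
```python
from h import *
c=cap('wrist'); save(c['img'],'w1.png'); o=get_obs(); print(o['time'],o['position'],o['q'],o['ft_force'])
rel([((.458,-.3286,.16),-81.5,0)])
```

```text
2.7 [ 0.45909457 -0.32669995  0.1603159 ] [-8.16791322e-01  4.80582684e-01  1.61933321e+00  3.91497665e-05
  1.04150776e+00  6.03327495e-01] [-0.93745396 -0.74681268 -0.24119641]
[ 1.7  0.3 -1.4] [-0.     0.002  0.   ]
```

View pics/w1.png

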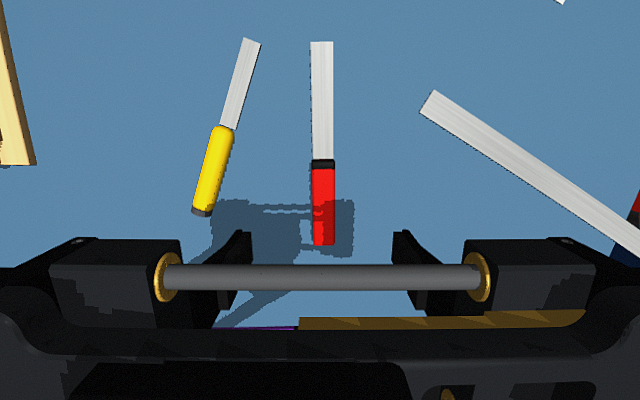

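Run:
```python
from h import *
c=load('wrist'); hsv=cv2.cvtColor(c['img'],cv2.COLOR_RGB2HSV)
m=((hsv[...,0]<8)|(hsv[...,0]>172))&(hsv[...,1]>150)&(hsv[...,2]>60); m[:,:300]=0;m[:,345:]=0;m[:150]=0;m[250:]=0
v,u=np.nonzero(m); print(v.min(),v.max())
P=dpt(c,np.c_[u,v]); k=abs(P[:,2]-.022)<.003; print(k.sum(),np.median(P[:,2]))
P=P[k]; q=P[:,:2]-P[:,:2].mean(0); w,V=np.linalg.eigh(q.T@q); a=V[:,1]*np.sign(V[0,1]); print('ang',np.degrees(np.arctan2(a[1],a[0])),P[:,:2].mean(0),np.ptp(q@V,axis=0))
rows=[180,200,220]
g=c['img'].astype(int)
for r,z in((55,.006),(140,.006),(175,.022),(235,.022)):
    uu=np.nonzero((c['depth'][r,295:350]<c['depth'][r,290]-(.004 if z<.01 else .012)))[0]+295
    uu2=np.nonzero(abs(g[r,300:345,2]-g[r,300:345,0])<25)[0]+300 if z<.01 else np.nonzero(m[r])[0]
    print(r,uu2.min(),uu2.max(),plane(c,[[(uu2.min()+uu2.max())/2,r]],z))
print('tip',plane(c,[[321.5,41]],.006),'back',plane(c,[[324,245]],.022))
```

```text
168 245
1678 0.02234711730719846
ang 9.216495125092374 [ 0.43122693 -0.3326374 ] [0.02722878 0.10018931]
55 311 332 [[ 0.60167486 -0.30474711  0.006     ]]
140 312 332 [[ 0.50898636 -0.31942759  0.006     ]]
175 312 334 [[ 0.46994957 -0.32655645  0.022     ]]
235 313 334 [[ 0.3939928  -0.33883884  0.022     ]]
tip [[ 0.61581058 -0.3026009   0.006     ]] back [[ 0.38045133 -0.34156788  0.022     ]]
```

Run:
```python
from h import *
rel([((.458,-.3282,.004),-80.9,0)])
```

```text
[  1.3 156.3  -1.3] [-0.    -0.008  0.   ]
```

Emit:
jog_arm(
  series=[
    [1,50,-1,0,-0.008,0,-1],
    [1,100,-1,0,-0.008,0,-1],
    [1,130,-1,0,-0.008,0,-1],
    [1,146,-1,0,-0.008,0,-1],
    [1,156,-1,0,-0.008,0,-1],
    [1,156,-1,0,-0.008,0,-1],
    [1,156,-1,0,-0.008,0,1],
    [1,156,-1,0,-0.008,0,1],
    [1,156,-1,0,-0.008,0,1],
    [1,156,-1,0,-0.008,0,1],
    [1,156,-1,0,-0.008,0,1],
    [1,156,-1,0,-0.008,0,1],
  ],
  grip_force=50,
)

```text
time: 4.2
position: [0.4579, -0.3291, 0.0039]
tool_rot: [0.538, -0.459, 0.459, -0.538]
ft_force: [0.2, 0.0, 0.6]
grip_width: 0.0349
```

Emit:
jog_arm(
  series=[
    [0,0,0,0,0,0,1],
    [0,0,0,0,0,0,1],
    [0,0,0,0,0,0,1],
    [0,0,0,0,0,0,1],
  ],
)

```text
time: 4.7
position: [0.4579, -0.3291, 0.0039]
tool_rot: [0.538, -0.459, 0.459, -0.538]
ft_force: [-0.1, 0.5, 0.4]
grip_width: 0.0015
```

Run:
```python
from h import *
c=cap('wrist'); save(c['img'],'w2.png'); c=cap('side'); save(cv2.resize(c['img'][180:360,220:460],None,fx=3.3,fy=3.3),'s2.png');print(get_obs()['grip_width'])
```

```text
0.0007068281770806052
```

View pics/w2.png

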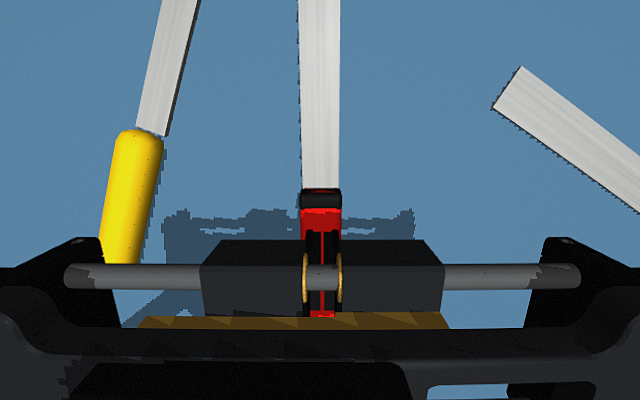

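View pics/s2.png

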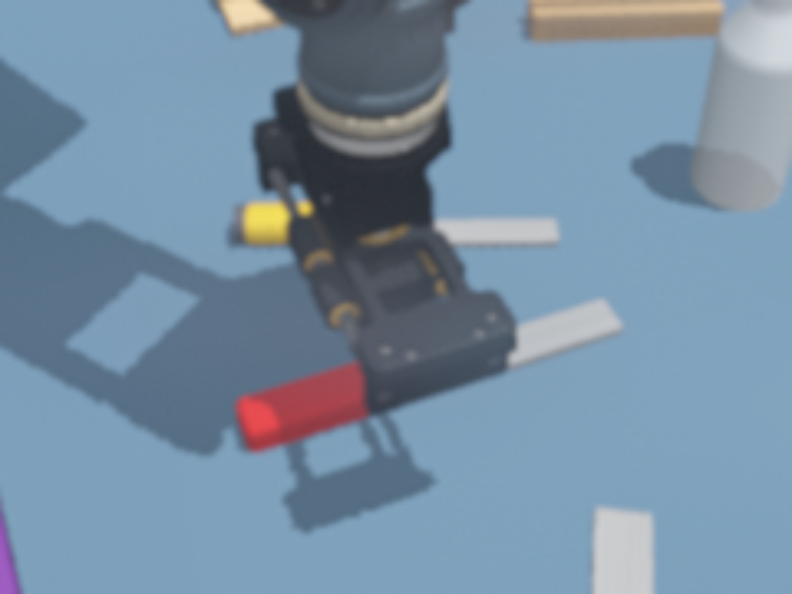

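Run:
```python
from h import *
c=load('wrist'); o=get_obs(); print(o['position'],o['ft_force'],o['grip_width'],R.from_quat(o['tool_rot']).as_matrix().round(2))
print('tcp px',proj(c,[o['position'],o['position']+[0,0,.019],[.458,-.328,.022],o['position']+[0,0,.04]]))
for p in [(312,225),(335,225),(312,240),(335,240),(312,255),(335,255),(323,230),(323,250),(323,300),(250,255),(312,290),(303,215)]:
    print(p,dpt(c,[p])[0].round(4),c['img'][p[1],p[0]])
save(cv2.resize(c['img'][180:330,260:390],None,fx=4.5,fy=4,interpolation=cv2.INTER_NEAREST),'w2c.png')
```

```text
[ 0.45792158 -0.3291023   0.00395208] [ 0.3084313   0.30382237 -0.03035438] 0.0007068281770806052 [[ 0.16  0.    0.99]
 [-0.99 -0.    0.16]
 [ 0.   -1.    0.  ]]
tcp px [[321.50656977 226.12858624]
 [321.49016666 236.51105454]
 [319.89137713 235.60128947]
 [321.46803002 250.54347114]]
(312, 225) [ 0.4648 -0.3216  0.0223] [158  20  13]
(335, 225) [ 0.467  -0.3368  0.0218] [161  17  13]
(312, 240) [ 0.4664 -0.3223  0.0496] [8 6 8]
(335, 240) [ 0.4699 -0.3349  0.0531] [ 3  7 10]
(312, 255) [ 0.4668 -0.3229  0.0689] [12 11 11]
(335, 255) [ 0.47   -0.334   0.0715] [ 7  6 11]
(323, 230) [ 0.4625 -0.3294  0.0223] [163  15  13]
(323, 250) [ 0.4642 -0.329   0.056 ] [94 12  8]
(323, 300) [ 0.4091 -0.3379  0.0229] [146  18  16]
(250, 255) [ 0.4917 -0.3023  0.1233] [16 14 17]
(312, 290) [ 0.4591 -0.3246  0.0876] [45 47 45]
(303, 215) [ 0.4706 -0.3147  0.0216] [171  14  12]
```

View pics/w2c.png

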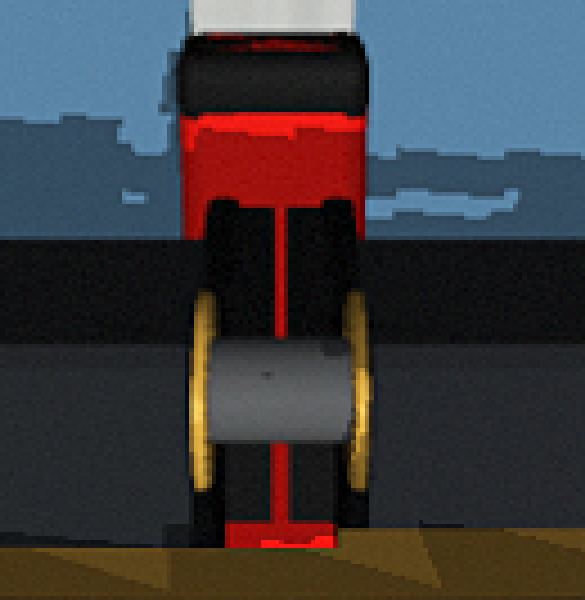

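Run:
```python
from h import *
c=load('wrist'); 
for r in range(226,300,3):
    P=dpt(c,[(u,r) for u in (309,314,319,330,335)]); print(r,P[:,2].round(3),P[:,0].round(3), c['img'][r,[309,314,319,330,335]].sum(1))
```

```text
226 [0.022 0.023 0.023 0.022 0.023] [0.464 0.464 0.465 0.466 0.467] [191 197 182 190 198]
229 [0.023 0.022 0.022 0.023 0.023] [0.462 0.462 0.463 0.464 0.465] [120 194 195 193  85]
232 [0.041 0.038 0.039 0.038 0.042] [0.468 0.467 0.467 0.468 0.47 ] [19 14 28 21  7]
235 [0.047 0.044 0.042 0.042 0.046] [0.468 0.467 0.467 0.468 0.47 ] [ 0 28 34 44 24]
238 [0.051 0.047 0.047 0.047 0.051] [0.468 0.466 0.467 0.468 0.47 ] [ 8 33 38 40 21]
241 [0.055 0.051 0.052 0.051 0.055] [0.468 0.467 0.467 0.468 0.47 ] [14 39 18 19  9]
244 [0.059 0.055 0.056 0.056 0.058] [0.468 0.467 0.467 0.468 0.47 ] [ 9 35 25 25 25]
247 [0.062 0.059 0.059 0.059 0.062] [0.468 0.467 0.467 0.468 0.47 ] [25 47 22 27 29]
250 [0.066 0.064 0.062 0.063 0.066] [0.468 0.467 0.467 0.468 0.47 ] [17 22 19 42 16]
253 [0.067 0.067 0.064 0.067 0.069] [0.467 0.467 0.466 0.468 0.47 ] [37 26 33 37  7]
256 [0.072 0.07  0.064 0.069 0.073] [0.468 0.467 0.464 0.468 0.47 ] [24 22 18 26  0]
259 [0.076 0.073 0.073 0.074 0.077] [0.468 0.467 0.467 0.469 0.47 ] [ 0 38 34 31 11]
262 [0.079 0.077 0.077 0.076 0.08 ] [0.468 0.467 0.468 0.468 0.47 ] [ 
[... 379 characters left out ...]
[0.125 0.125 0.125 0.126 0.125] [0.488 0.489 0.489 0.489 0.489] [287 278 294 285 287]
280 [0.2   0.126 0.126 0.126 0.126] [0.534 0.488 0.488 0.489 0.489] [292 293 301 306 299]
283 [0.125 0.125 0.126 0.125 0.125] [0.486 0.487 0.487 0.487 0.488] [286 290 289 294 296]
286 [0.125 0.127 0.125 0.125 0.126] [0.485 0.487 0.486 0.486 0.487] [285 275 274 276 272]
289 [0.125 0.124 0.125 0.125 0.124] [0.484 0.484 0.485 0.485 0.485] [237 238 226 225 239]
292 [0.089 0.088 0.088 0.087 0.097] [0.459 0.458 0.459 0.459 0.466] [ 0 67 57 66  8]
295 [0.089 0.088 0.087 0.087 0.098] [0.457 0.457 0.457 0.457 0.465] [ 8 70 54 83  1]
298 [0.089 0.088 0.086 0.087 0.098] [0.456 0.455 0.455 0.456 0.464] [20 75 54 65  0]
```

Emit:
jog_arm(
  series=[
    [0,0,0,0,0,0,-1],
    [0,0,0,0,0,0,-1],
    [0,0,0,0,0,0,-1],
    [0,0,0,0,0,0,-1],
    [0,0,0,0,0,0,-1],
    [0,0,0,0,0,0,-1],
    [0,0,0,0,0,0,-1],
    [0,0,0,0,0,0,-1],
  ],
)

```text
time: 5.8
position: [0.4579, -0.3291, 0.0039]
tool_rot: [-0.538, 0.459, -0.459, 0.538]
ft_force: [0.5, -0.5, -1.2]
grip_width: 0.0725
```

Run:
```python
from h import *
c=cap('wrist'); save(c['img'],'w3.png'); o=get_obs();print(o['grip_width'],o['position'])
P=None
im=c['img'].astype(int).sum(2); D=c['depth']
v,u=np.mgrid[190:262,180:460]; uv=np.c_[u.ravel(),v.ravel()]; P=dpt(c,uv)
k=(im[uv[:,1],uv[:,0]]<90)&(P[:,2]>.028)&(P[:,2]<.1)
Q=P[k]; i=np.argsort(Q[:,2])[:12]; print(np.c_[uv[k][i],Q[i].round(4)])
s=cap('side'); save(cv2.resize(s['img'][180:360,220:460],None,fx=3.3,fy=3.3),'s3.png')
```

```text
0.07666598429172188 [ 0.45790687 -0.3290864   0.00396232]
[[ 2.630e+02  2.500e+02  4.492e-01 -2.934e-01  3.710e-02]
 [ 2.600e+02  2.320e+02  4.611e-01 -2.904e-01  3.730e-02]
 [ 2.620e+02  2.330e+02  4.606e-01 -2.917e-01  3.730e-02]
 [ 3.880e+02  2.320e+02  4.735e-01 -3.679e-01  3.770e-02]
 [ 2.630e+02  2.530e+02  4.475e-01 -2.937e-01  3.780e-02]
 [ 2.570e+02  2.320e+02  4.611e-01 -2.887e-01  3.790e-02]
 [ 2.620e+02  2.370e+02  4.582e-01 -2.920e-01  3.790e-02]
 [ 3.910e+02  2.300e+02  4.752e-01 -3.694e-01  3.790e-02]
 [ 2.630e+02  2.540e+02  4.469e-01 -2.938e-01  3.790e-02]
 [ 2.630e+02  2.480e+02  4.511e-01 -2.934e-01  3.810e-02]
 [ 3.800e+02  2.510e+02  4.604e-01 -3.657e-01  3.810e-02]
 [ 2.630e+02  2.550e+02  4.463e-01 -2.939e-01  3.810e-02]]
```

View pics/w3.png

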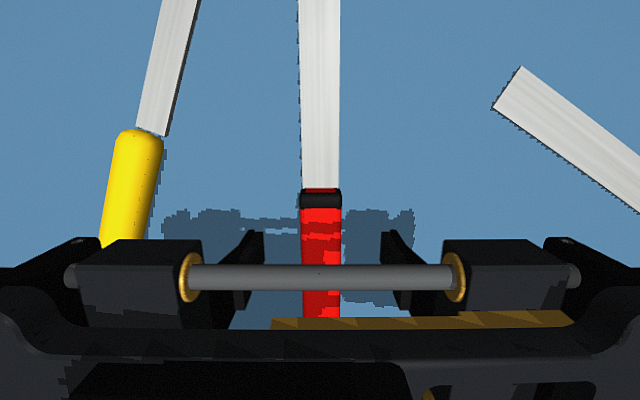

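View pics/s3.png

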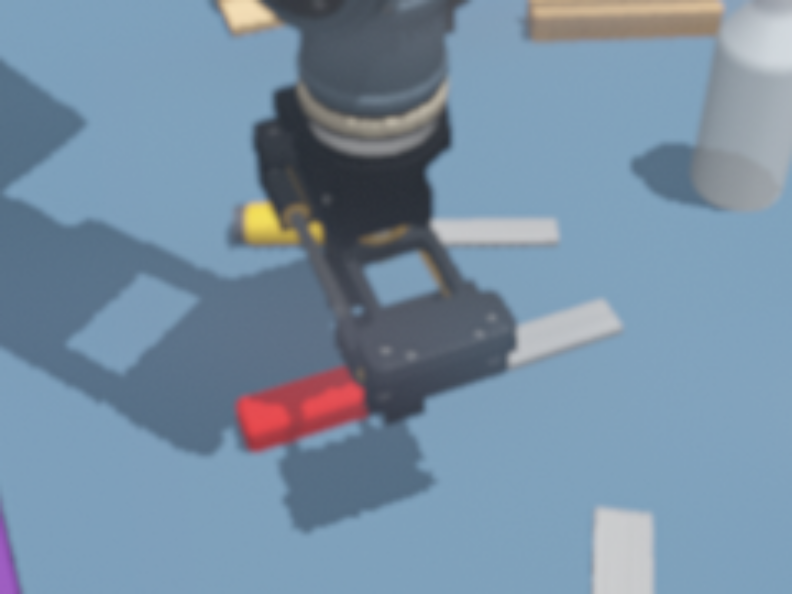

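Emit:
jog_arm(
  series=[
    [0,5,0,0,0,0,-0.6],
    [0,10,0,0,0,0,-0.6],
    [0,15,0,0,0,0,-0.6],
    [0,20,0,0,0,0,-0.6],
    [0,24,0,0,0,0,-0.6],
    [0,24,0,0,0,0,-0.6],
  ],
)

```text
time: 6.65
position: [0.4577, -0.3289, -0.0205]
tool_rot: [-0.538, 0.46, -0.459, 0.538]
ft_force: [-0.9, -0.2, -0.5]
grip_width: 0.0699
```

Run:
```python
from h import *
c=cap('wrist'); save(c['img'],'w4.png'); o=get_obs();print(o['grip_width'],o['position'],o['ft_force'])
im=c['img'].astype(int).sum(2)
v,u=np.mgrid[190:262,180:460]; uv=np.c_[u.ravel(),v.ravel()]; P=dpt(c,uv)
k=(im[uv[:,1],uv[:,0]]<60)&(P[:,2]>.004)&(P[:,2]<.1)&((uv[:,0]<298)|(uv[:,0]>350))&(uv[:,1]>225)
Q=P[k]; i=np.argsort(Q[:,2])[:12]; print(np.c_[uv[k][i],Q[i].round(4)])
```

```text
0.0694424678638739 [ 0.45783466 -0.32901558 -0.02024658] [-0.14997864 -0.66638579 -0.20638537]
[[ 3.800e+02  2.320e+02  4.724e-01 -3.630e-01  1.270e-02]
 [ 2.530e+02  2.300e+02  4.615e-01 -2.858e-01  1.270e-02]
 [ 2.650e+02  2.450e+02  4.528e-01 -2.941e-01  1.310e-02]
 [ 3.860e+02  2.320e+02  4.731e-01 -3.665e-01  1.310e-02]
 [ 2.620e+02  2.320e+02  4.613e-01 -2.915e-01  1.320e-02]
 [ 2.550e+02  2.300e+02  4.619e-01 -2.871e-01  1.330e-02]
 [ 3.820e+02  2.320e+02  4.728e-01 -3.640e-01  1.330e-02]
 [ 2.610e+02  2.320e+02  4.613e-01 -2.909e-01  1.350e-02]
 [ 2.630e+02  2.320e+02  4.615e-01 -2.921e-01  1.350e-02]
 [ 2.520e+02  2.300e+02  4.618e-01 -2.854e-01  1.360e-02]
 [ 3.840e+02  2.320e+02  4.731e-01 -3.651e-01  1.360e-02]
 [ 2.510e+02  2.300e+02  4.617e-01 -2.848e-01  1.380e-02]]
```

View pics/w4.png

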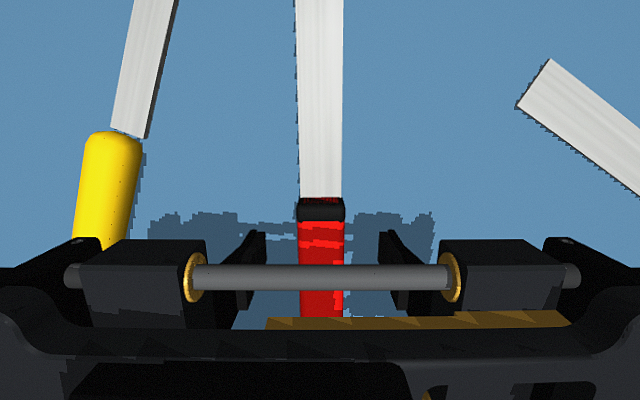

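Emit:
jog_arm(
  series=[
    [0,5,0,0,0,0,-0.6],
    [0,8,0,0,0,0,-0.6],
    [0,8,0,0,0,0,0.2],
    [0,8,0,0,0,0,1],
    [0,8,0,0,0,0,1],
    [0,8,0,0,0,0,1],
    [0,8,0,0,0,0,1],
    [0,8,0,0,0,0,1],
    [0,8,0,0,0,0,1],
  ],
  grip_force=50,
)

```text
time: 7.82
position: [0.4578, -0.3289, -0.028]
tool_rot: [-0.538, 0.459, -0.459, 0.538]
ft_force: [-0.7, 0.5, 1.5]
grip_width: 0.0277
```

Run:
```python
from h import *
print(plane(load('top'),[[371,125]],0.02))
rel([((.458,-.3286,.172),-80.9,0),((.46,-.1,.2),20,0),((.688,.12,.2),97.4,0)])
```

```text
[[ 0.7163208  -0.21169341  0.02      ]]
[  -0.3 -200.     0.2] [ 0.    -0.002 -0.   ]
[-225.8 -227.9   37.9] [-0.    -1.763 -0.   ]
[-407.5 -227.9  297.4] [-0.    -3.114 -0.   ]
```

Emit:
jog_arm(
  series=[
    [0,-15,0,0,0,0,1],
    [0,-50,0,0,0,0,1],
    [0,-100,0,0,0,0,1],
    [0,-150,0,0,0,0,1],
    [0,-200,0,0,0,0,1],
    [-30,-228,5,0,-0.17,0,1],
    [-55,-228,10,0,-0.34,0,1],
    [-80,-228,15,0,-0.52,0,1],
    [-105,-228,20,0,-0.69,0,1],
    [-130,-228,25,0,-0.87,0,1],
    [-155,-228,30,0,-1.05,0,1],
    [-175,-228,33,0,-1.22,0,1],
    [-195,-228,36,0,-1.4,0,1],
    [-215,-228,38,0,-1.57,0,1],
    [-226,-228,38,0,-1.76,0,1],
    [-226,-228,38,0,-1.76,0,1],
  ],
)

```text
time: 9.82
position: [0.4595, -0.0991, 0.2003]
tool_rot: [0.697, 0.121, -0.122, -0.697]
ft_force: [0.4, -1.3, -3.6]
grip_width: 0.0276
```

Run:
```python
from h import *
c=cap('wrist'); save(c['img'],'w5.png'); o=get_obs();print(o['grip_width'],o['position'],o['ft_force'],o['q'])
c=cap('top'); save(c['img'],'t5.png')
```

```text
0.027547396384887797 [ 0.45997344 -0.09977928  0.20036352] [ 0.51933505 -0.83674734 -2.72919766] [-4.51476389e-01  3.04266764e-01  1.79404320e+00 -3.34382016e-04
  1.04257031e+00 -7.95068948e-01]
```

View pics/w5.png

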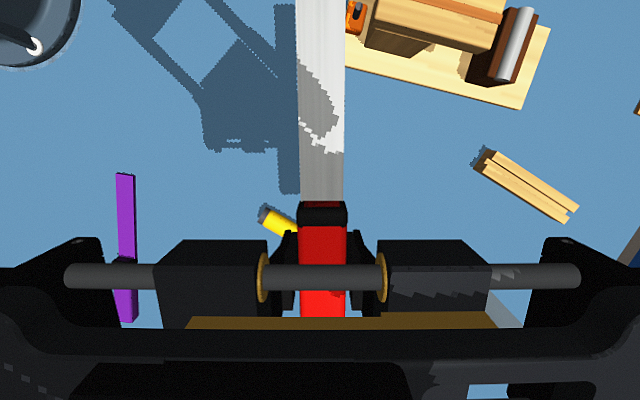

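View pics/t5.png

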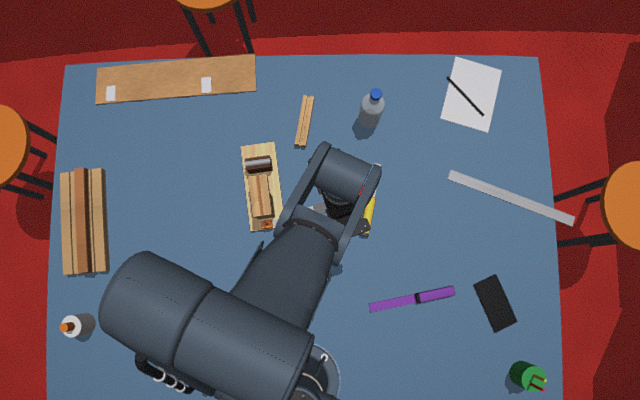

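Run:
```python
from h import *
c=load('wrist'); save(cv2.resize(c['img'][0:120,340:560],None,fx=3.6,fy=3.6,interpolation=cv2.INTER_CUBIC),'w5c.png')
# blade surface & handle pts
for p in [(322,20),(322,80),(322,140),(322,185),(322,235),(322,305)]: print(p,dpt(c,[p])[0].round(4))
v,u=np.mgrid[0:95,470:550]; uv=np.c_[u.ravel(),v.ravel()]; P=dpt(c,uv); k=(P[:,2]>.055)&(P[:,2]<.095)&(P[:,0]>.56)
Q=P[k];q=uv[k]; print(len(Q),Q.min(0),Q.max(0)); t=Q[Q[:,2]>.0735]; print(len(t),t.mean(0),t.min(0),t.max(0))
```

```text
(322, 20) [0.4179 0.0175 0.2342]
(322, 80) [ 0.4275 -0.0092  0.2342]
(322, 140) [ 0.4381 -0.0386  0.235 ]
(322, 185) [ 0.4468 -0.0627  0.2354]
(322, 235) [ 0.4551 -0.0857  0.251 ]
(322, 305) [ 0.4704 -0.1283  0.2508]
2684 [0.57695664 0.07411399 0.05500125] [0.61838623 0.14711773 0.07838412]
713 [0.5974654  0.11159174 0.07492149] [0.58813542 0.07544058 0.07350133] [0.60795901 0.14620307 0.07838412]
```

View pics/w5c.png

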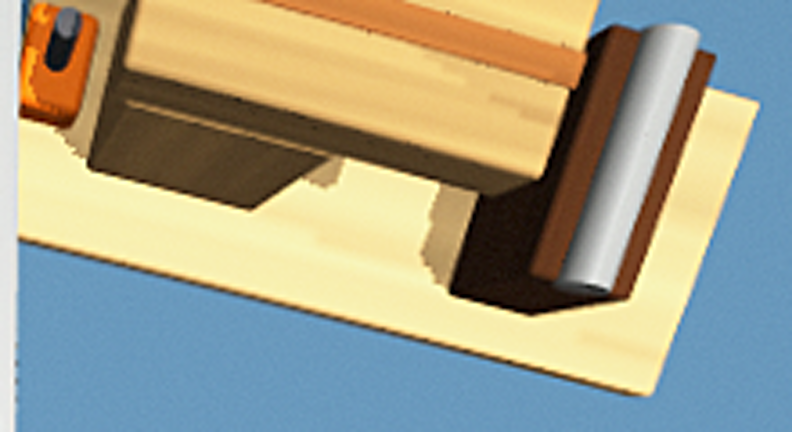

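Run:
```python
from h import *
rel([((.727,.127,.2),97.3,0),((.727,.127,.1),97.3,0)])
```

```text
[327.6   0.4 124.2] [ 1.000e-03 -1.355e+00 -0.000e+00]
[327.6 100.4 124.3] [ 1.000e-03 -1.355e+00 -0.000e+00]
```

Emit:
jog_arm(
  series=[
    [30,0,12,0,-0.12,0,1],
    [75,0,29,0,-0.29,0,1],
    [120,0,46,0,-0.46,0,1],
    [165,0,63,0,-0.64,0,1],
    [210,0,80,0,-0.81,0,1],
    [255,0,97,0,-0.99,0,1],
    [295,0,113,0,-1.16,0,1],
    [327,0,124,0,-1.3,0,1],
    [327,0,124,0,-1.355,0,1],
    [327,30,124,0,-1.355,0,1],
    [327,60,124,0,-1.355,0,1],
    [327,90,124,0,-1.355,0,1],
    [327,100,124,0,-1.355,0,1],
    [327,100,124,0,-1.355,0,1],
  ],
)

```text
time: 11.68
position: [0.7256, 0.1271, 0.0992]
tool_rot: [-0.466, -0.531, 0.531, 0.467]
ft_force: [0.1, -0.1, -2.9]
grip_width: 0.0273
```

Run:
```python
from h import *
c=cap('wrist'); save(c['img'],'w6.png'); o=get_obs();print(o['time'],o['grip_width'],o['position'],o['ft_force'])
s=cap('side'); save(cv2.resize(s['img'][80:230,250:450],None,fx=4,fy=4,interpolation=cv2.INTER_CUBIC),'s6.png')
for p in [(322,20),(322,80),(322,140),(322,185),(322,235),(322,305)]: print(p,dpt(c,[p])[0].round(4))
```

```text
11.725 0.027526950097707878 [0.72650232 0.12724784 0.10051136] [ 0.19152736  1.0407801  -2.93029831]
(322, 20) [0.6029 0.1111 0.1331]
(322, 80) [0.6311 0.1148 0.1329]
(322, 140) [0.6621 0.1188 0.1341]
(322, 185) [0.6876 0.1221 0.1337]
(322, 235) [0.7118 0.1252 0.1499]
(322, 305) [0.7573 0.1311 0.1488]
```

View pics/w6.png

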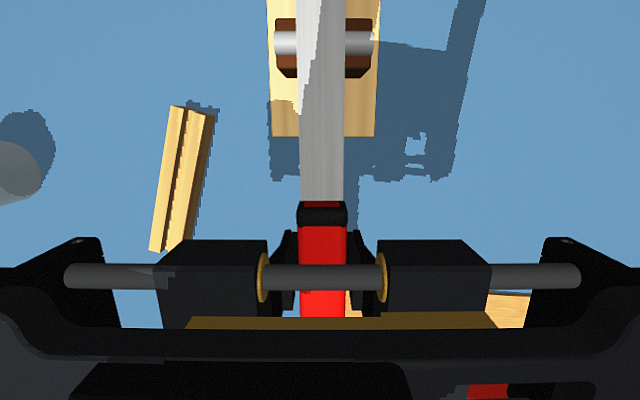

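View pics/s6.png

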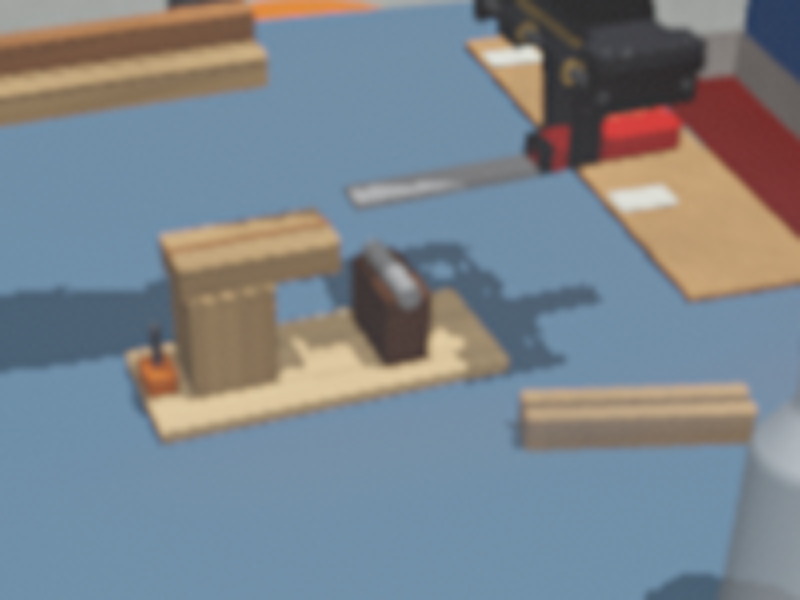

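Run:
```python
from h import *
c=load('wrist')
for a,b in((276,295),(348,370)):
    v,u=np.mgrid[20:75,a:b]; uv=np.c_[u.ravel(),v.ravel()]; P=dpt(c,uv); k=(P[:,2]>.06)&(P[:,2]<.1); P=P[k]
    print(np.sort(P[:,2])[[-30,-10,-1]], P[P[:,2]>np.percentile(P[:,2],80)].mean(0))
v,u=np.mgrid[0:190:3,306:340:3]; P=dpt(c,np.c_[u.ravel(),v.ravel()]); P=P[(P[:,2]>.12)&(P[:,2]<.145)]
A=np.c_[P[:,:2]-[.6,.11],np.ones(len(P))]; print(np.linalg.lstsq(A,P[:,2],rcond=None)[0])
# along-axis visible tip in side view (tip px crop (352,196))
s=load('side'); print('tip', plane(s,[[250+350/4,80+195/4]],.131))
rel([((.727,.127,.051),97.3,0),((.688,.1215,.051),97.3,0)])
```

```text
[0.07597427 0.07640758 0.0774163 ] [0.60190815 0.08539308 0.075403  ]
[0.07596183 0.07646735 0.07683761] [0.59536039 0.13592375 0.07530689]
[ 0.00205473 -0.00044     0.13337904]
tip [[0.56935524 0.10838496 0.131     ]]
[-0.4 50.4  0.2] [ 0.003  0.002 -0.   ]
[-0.8 50.3 39.6] [ 0.003  0.002 -0.   ]
```

Emit:
jog_arm(
  series=[
    [0,15,0,0,0,0,1],
    [0,35,0,0,0,0,1],
    [0,45,0,0,0,0,1],
    [0,49,0,0,0,0,1],
    [0,49,0,0,0,0,1],
  ],
)

```text
time: 12.4
position: [0.7256, 0.1276, 0.0504]
tool_rot: [-0.466, -0.531, 0.532, 0.467]
ft_force: [-0.0, -0.2, -3.4]
grip_width: 0.0278
```

Run:
```python
from h import *
o=get_obs();print(o['time'],o['grip_width'],o['position'],o['ft_force'])
s=cap('side'); save(cv2.resize(s['img'][110:210,270:420],None,fx=5,fy=5,interpolation=cv2.INTER_CUBIC),'s7.png')
rel([((.688,.1215,.0515),97.3,0)])
```

```text
12.4 0.02780172663320124 [0.72564528 0.12762157 0.05044499] [-0.00539591 -0.19052269 -3.37155797]
[-1.1 -0.4 38.5] [ 0.     0.003 -0.   ]
```

View pics/s7.png

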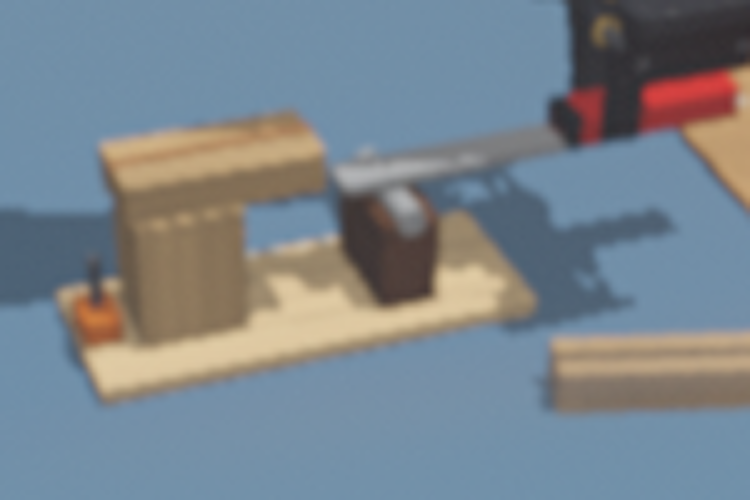

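Emit:
jog_arm(
  series=[
    [0,0,8,0,0,0,1],
    [0,0,16,0,0,0,1],
    [0,0,24,0,0,0,1],
    [-0.5,0,32,0,0,0,1],
    [-0.5,0,39,0,0,0,1],
    [-0.5,0,39,0,0,0,1],
  ],
)

```text
time: 13.2
position: [0.6864, 0.122, 0.051]
tool_rot: [-0.466, -0.531, 0.532, 0.467]
ft_force: [0.2, 0.7, -2.2]
grip_width: 0.0278
```

Run:
```python
from h import *
o=get_obs();print(o['time'],o['grip_width'],o['position'],o['ft_force'])
s=cap('side'); save(cv2.resize(s['img'][110:210,270:420],None,fx=5,fy=5,interpolation=cv2.INTER_CUBIC),'s8.png')
c=cap('wrist'); save(c['img'],'w8.png')
for p in [(322,20),(322,80),(322,140),(322,185),(322,235),(322,305)]: print(p,dpt(c,[p])[0].round(4))
```

```text
13.2 0.027830050554937782 [0.68640295 0.12201072 0.05099458] [ 0.20394391  0.70911177 -2.24644233]
(322, 20) [0.5644 0.1059 0.085 ]
(322, 80) [0.5928 0.1096 0.086 ]
(322, 140) [0.6236 0.1136 0.0852]
(322, 185) [0.649  0.117  0.0857]
(322, 235) [0.6731 0.1201 0.1021]
(322, 305) [0.718  0.126  0.1016]
```

View pics/s8.png

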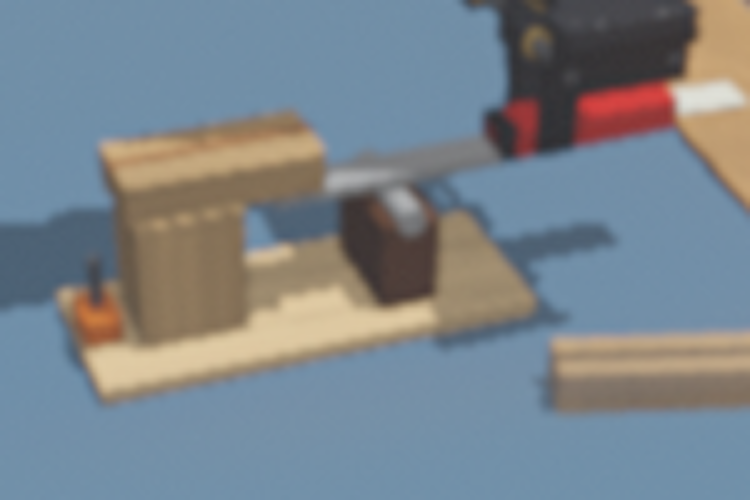

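View pics/w8.png

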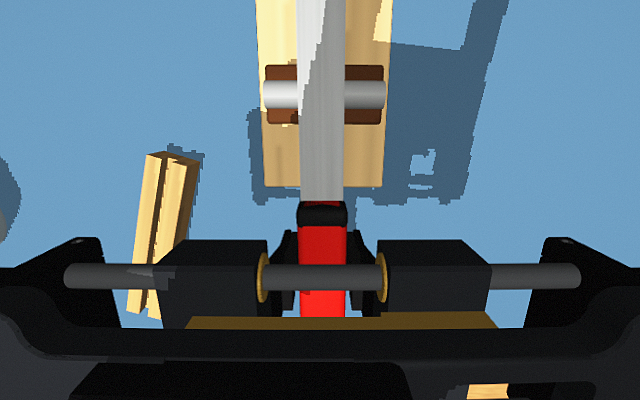

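Emit:
jog_arm(
  series=[
    [0,3.6,0,0,0,0,1],
    [0,6.7,0.8,0.035,0,0,1],
    [0,9.8,1.6,0.07,0,0,1],
    [0,12.8,2.6,0.105,0,0,1],
    [0,15.9,3.7,0.14,0,0,1],
    [0,18.9,4.9,0.175,0,0,1],
    [0,21.9,6.1,0.21,0,0,1],
    [0,21.9,6.1,0.21,0,0,1],
  ],
  grip_force=60,
)

```text
time: 14.3
position: [0.6808, 0.1211, 0.031]
tool_rot: [-0.414, -0.472, 0.585, 0.513]
ft_force: [-4.3, -0.6, 7.3]
grip_width: 0.0278
```

Run:
```python
from h import *
o=get_obs();print(o['time'],o['grip_width'],o['position'],o['ft_force'],o['moment'])
s=cap('side'); save(cv2.resize(s['img'][110:210,270:420],None,fx=5,fy=5,interpolation=cv2.INTER_CUBIC),'s9.png')
c=cap('wrist'); 
for p in [(322,20),(322,80),(322,140),(322,185),(322,235),(322,305)]: print(p,dpt(c,[p])[0].round(4))
```

```text
14.3 0.02775012277283253 [0.68075765 0.12105834 0.03102766] [-4.3154157  -0.5806606   7.27679482] [-0.10537038  0.520844    0.00824568]
(322, 20) [0.5661 0.1059 0.087 ]
(322, 80) [0.5945 0.1096 0.0815]
(322, 140) [0.6256 0.1137 0.0768]
(322, 185) [0.6507 0.117  0.0711]
(322, 235) [0.6779 0.1206 0.0825]
(322, 305) [0.7209 0.1263 0.0753]
```

View pics/s9.png

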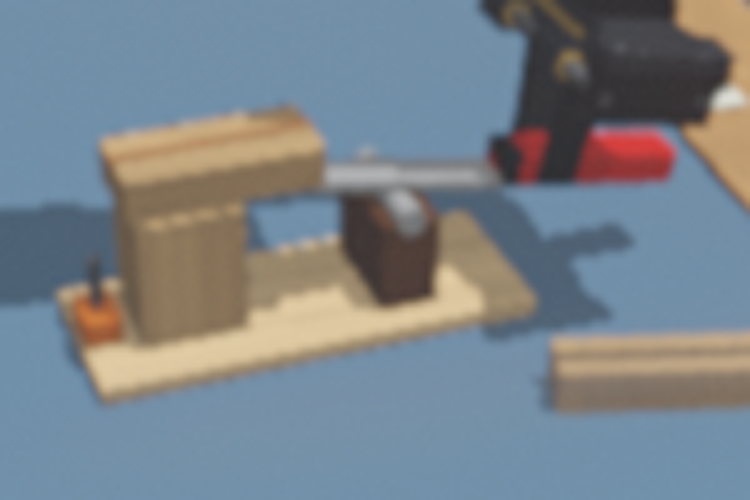

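```bash
cat >> h.py <<'E'
def railz():
    s=cap('side'); v,u=np.mgrid[128:152,288:338]; uv=np.c_[u.ravel(),v.ravel()]; P=dpt(s,uv)
    k=(P[:,0]>.45)&(P[:,0]<.545)&(P[:,2]>.105)&(P[:,2]<.15)&(P[:,1]>.075)&(P[:,1]<.12)
    print('railtop',k.sum(),np.median(P[k,2]),np.percentile(P[k,2],[10,90]))
    return s
E
python3 - <<'E'
from h import *
import h
c=load('top'); v,u=np.mgrid[178:214,252:268]
P=dpt(c,np.c_[u.ravel(),v.ravel()]); k=(P[:,2]>.1);print('top stale',np.median(P[k,2]))
railz()
t=cap('top'); save(t['img'],'t9.png')
P=dpt(t,np.c_[u.ravel(),v.ravel()]); k=(P[:,2]>.1)&(P[:,2]<.14);print('top',k.sum(),np.median(P[k,2]))
E
```

```text
top stale 0.11744184227239862
railtop 343 0.11855851938077433 [0.11179523 0.12053821]
top 575 0.12004021834027667
```

Emit:
jog_arm(
  series=[
    [0,2.4,0.5,0.026,0,0,1],
    [0,4.7,1.2,0.052,0,0,1],
    [0,7.0,1.9,0.079,0,0,1],
    [0,7.0,1.9,0.079,0,0,1],
  ],
)

```text
time: 15.0
position: [0.6771, 0.1205, 0.0252]
tool_rot: [-0.394, -0.448, 0.603, 0.529]
ft_force: [-4.4, -0.3, 9.6]
grip_width: 0.0276
```

```bash
cat >> h.py <<'E'
def topz():
    t=cap('top'); v,u=np.mgrid[178:214,252:268]
    P=dpt(t,np.c_[u.ravel(),v.ravel()]); k=(P[:,2]>.1)&(P[:,2]<.145);print('top',k.sum(),np.median(P[k,2]))
E
python3 - <<'E'
from h import *
o=get_obs();print(o['time'],o['position'],o['ft_force'])
s=railz(); topz(); save(cv2.resize(s['img'][110:210,270:420],None,fx=5,fy=5,interpolation=cv2.INTER_CUBIC),'s10.png')
c=cap('wrist'); 
for p in [(322,20),(322,80),(322,140),(322,185),(322,235),(322,305)]: print(p,dpt(c,[p])[0].round(4))
E
```

```text
15.0 [0.67714619 0.1204983  0.02520857] [-4.39152761 -0.29432434  9.59973433]
railtop 370 0.12278181757104412 [0.11198877 0.12468492]
top 576 0.12488941406079634
(322, 20) [0.5669 0.1059 0.0897]
(322, 80) [0.5948 0.1096 0.0819]
(322, 140) [0.6256 0.1137 0.0747]
(322, 185) [0.6503 0.1169 0.0677]
(322, 235) [0.6782 0.1206 0.0778]
(322, 305) [0.7207 0.1262 0.0661]
```

View pics/s10.png

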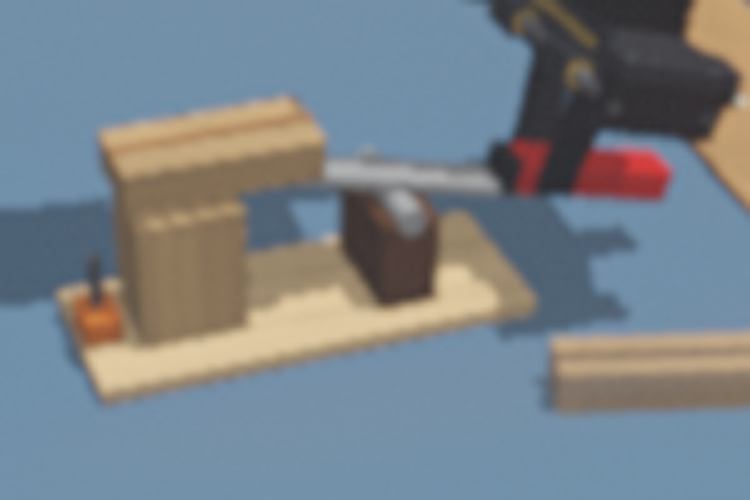

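Emit:
jog_arm(
  series=[
    [0,1.9,0.4,0.021,0,0,1],
    [0,3.7,0.9,0.041,0,0,1],
    [0,3.7,0.9,0.041,0,0,1],
  ],
)

```text
time: 15.52
position: [0.6751, 0.1202, 0.0223]
tool_rot: [-0.383, -0.436, 0.612, 0.537]
ft_force: [-5.6, -1.2, 9.3]
grip_width: 0.0275
```

Run:
```python
from h import *
o=get_obs();print(o['time'],o['position'],o['ft_force'])
s=railz(); topz(); save(cv2.resize(s['img'][110:210,270:420],None,fx=5,fy=5,interpolation=cv2.INTER_CUBIC),'s11.png')
```

```text
15.525 [0.67512431 0.12021279 0.02226522] [-5.57170979 -1.17422449  9.3349826 ]
railtop 377 0.12494829741315283 [0.11299114 0.1269482 ]
top 575 0.127729287273896
```

View pics/s11.png

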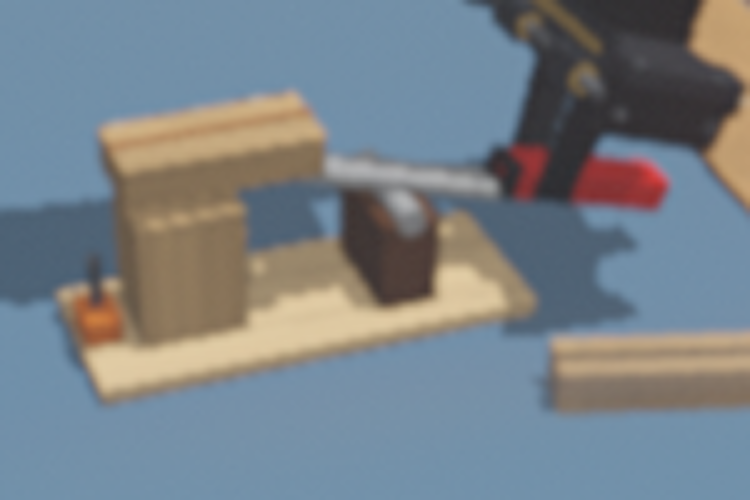

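Emit:
jog_arm(
  series=[
    [0,0,0,0,0,0,-0.3],
    [0,0,0,0,0,0,-0.3],
    [0,0,0,0,0,0,-0.3],
    [0,0,0,0,0,0,-0.3],
    [0,0,0,0,0,0,-0.3],
    [0,0,0,0,0,0,-0.3],
  ],
)

```text
time: 16.38
position: [0.6759, 0.1206, 0.0192]
tool_rot: [-0.383, -0.437, 0.612, 0.537]
ft_force: [1.2, 0.3, -0.7]
grip_width: 0.0565
```

Run:
```python
from h import *
o=get_obs();print(o['time'],o['position'],o['ft_force'],o['grip_width'])
s=railz(); topz(); save(cv2.resize(s['img'][110:210,270:420],None,fx=5,fy=5,interpolation=cv2.INTER_CUBIC),'s12.png')
c=cap('wrist'); save(c['img'],'w12.png')
```

```text
16.375 [0.67587589 0.12062016 0.01919521] [ 1.2467233  0.3186471 -0.6989843] 0.056535029575227595
railtop 380 0.12497205877438955 [0.11214819 0.12692161]
top 575 0.12742078505943466
```

View pics/s12.png

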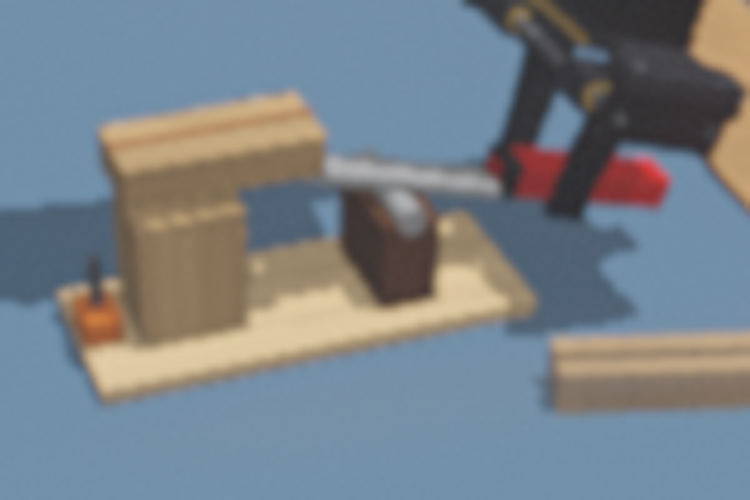

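View pics/w12.png

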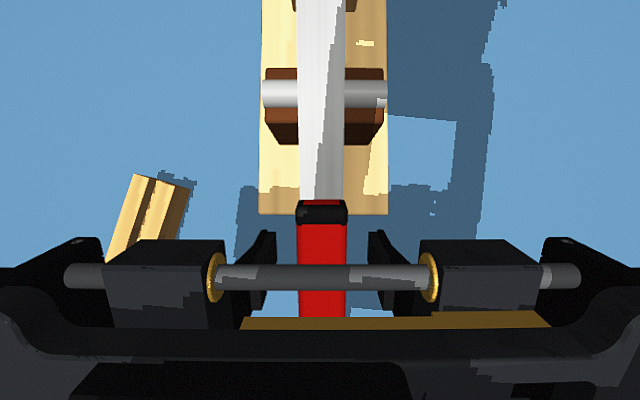

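Emit:
jog_arm(
  series=[
    [0,-10,0,0,0,0,-0.5],
    [0,-30,0,0,0,0,-0.5],
    [0,-60,0,0,0,0,-0.5],
    [0,-90,0,0,0,0,-0.5],
    [0,-130,0,0,0,0,-0.5],
    [0,-150,0,0,0,0,-0.5],
    [0,-150,0,0,0,0,-0.5],
    [0,-150,0,0,0,0,-0.5],
    [0,-150,0,0,0,0,-0.5],
  ],
)

```text
time: 17.65
position: [0.7229, 0.1269, 0.1596]
tool_rot: [-0.382, -0.436, 0.612, 0.537]
ft_force: [-0.1, 0.3, -0.4]
grip_width: 0.065
```

Run:
```python
from h import *
o=get_obs();print(o['time'],o['position'],o['ft_force'],o['grip_width'],abs(o['joint_velocities']).max())
s=railz(); topz(); save(s['img'],'s13.png')
save(load('top')['img'],'t13.png')
```

```text
17.65 [0.72285985 0.12686477 0.15962224] [-0.09923205  0.32903944 -0.3825229 ] 0.06498116251099266 0.00762614713333808
railtop 387 0.12489028198701224 [0.11228947 0.12703004]
top 574 0.12745147884279684
```

View pics/s13.png

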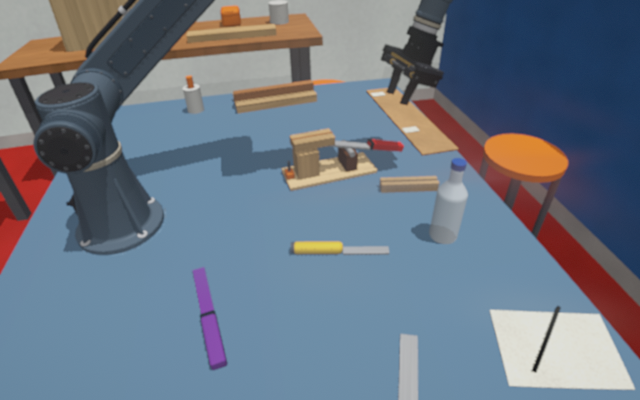

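View pics/t13.png

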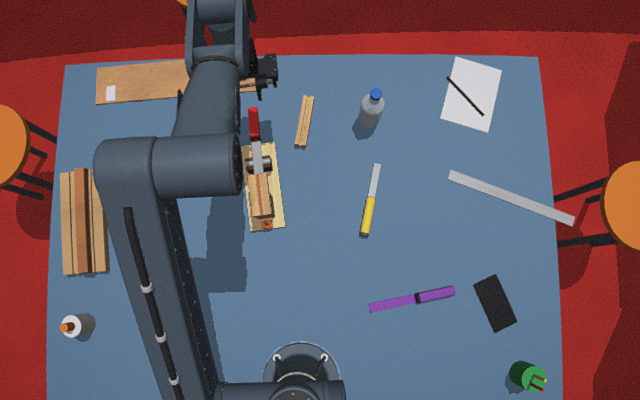

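```bash
python3 -c "
from rig import *
print(hand_in())"
```

```text
the job is handed in; nothing more can be done
None
```

The joint is open by about a centimetre. I gripped the red bar, turned it about 178°, laid it over the rod with its tip about 26 mm under the rail, and pressed the handle down. I then let go of the bar and backed the gripper clear, and handed in at about 17.7 s.

**Last checks:**
- **Opening:** the top view gave the rail top rising from 117.4 mm to 127.5 mm, so about 10 mm. The side view's 124.9 mm is also 10 mm above the nominal 115 mm. The two views differ by 2–3 mm in absolute height, and the reading did not change after I let go.
- **Bar:** it stayed wedged between the rod and the rail, with the handle raised off the bench.
- **Surroundings:** the gripper was clear and the wrist force was near zero. The gripper stayed behind the fulcrum, away from the rail. The chisel, bottle, batten and purple look-alike looked unmoved by eye in the pictures.

**What disagreed:** the first grasp closed on nothing above the handle. The wrist camera showed the fingertips about 33 mm higher than the reported TCP height. I reopened, went down by that measured offset, and the second grasp held at 27.7 mm (the handle is 28 mm wide).

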